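# Open the bayonet pressure cap of the dye pot

### The arm

A 7-joint arm with a two-finger parallel gripper is mounted at the origin on a cart in front of the work surface, level with it; the furniture and walls round the work are solid. World frame = base frame: x ahead of the robot, y to its left, z up, the work surface at z = 0. Lengths are in mm, angles in rad, forces in N, time in s.
With the tool pointing down it reaches from about 400 to 875 mm from the base axis. Payload 4.4 kg.
Tool frame: the origin (TCP) lies midway between the tips of the shut fingers; the grasp point (between the pads) lies 19 mm behind it; z points along the fingers, y is the direction in which the jaws open and shut (so a half turn about z gives the same grasp; the last joint's range is limited). The gripper opens to 85 mm and grips with 20 to 120 N. Pads are 22 mm wide; open, the fingers measure 114 mm over their backs; the gripper's body (76 mm by 85 mm) begins 54 mm behind the grasp point. The pads swing forward as they close: fully open they stand 13 mm farther back than shut.
Start: joints at [-1.215, 0.628, 0.038, 1.517, -0.027, 0.996, -0.02], TCP at [266.091, 593.054, 231.313] pointing down, gripper open.
Joint ranges: [-3.06, 3.06], [-0.37, 2.12], [-1.25, 1.32], [0.18, 2.47], [-1.1, 4.24], [0.23, 1.98], [-2.94, 2.94]. Speed limits (rad/s): [2.57, 2.57, 3.14, 3.14, 3.14, 3.14, 3.14].

### API

Orientations are given as [roll, pitch, yaw] about the fixed x, y, z axes, in that order (R = Rz(yaw) Ry(pitch) Rx(roll)).
In Python, from cell import ctrl, vision gives the robot as it stands.
- The arm moves only by the tool play_rows, never from a script. Its arguments are lists of equal length, an entry for each row: "slide": the shift along the tool's x, y, z in mm, a list of three; "turn": the turn about the tool's z in rad; "fingers": the opening, from 0 (shut) to 1 (fully open). A call has 1 to 5 rows; each row is the pose to reach, as a shift and turn from the pose measured when the call began, along the tool's axes at that moment; what a row does not reach only later rows make up. A row lasts 1/8 s, in which the tool goes at most 62.5 mm and 10.7 degrees, less where a joint would pass 70% of its speed; a pose out of reach is approached as far as the arm can. A call with a gripper value outside its range is refused whole. The fingers move at their own pace and stop on an object; the grip force is fixed at half the most. Time passes only in rows, so rows that repeat a pose let the fingers close. It gives the time, the measured TCP pose, the force and the opening at its end, in the units of the state.
- ctrl.read_state(): the state, without advancing time (a new reading comes with each control period).
- vision.get_image(name): name is "scene" or "side" or "wrist"; returns (picture, depth): 400x640x3 uint8, blue, green, red; 400x640 float32, mm along the optical axis (not along the pixel's ray), 0 where there is no reading.
- vision.camera_params(name): a dict with "fx", "fy", "cx", "cy" (pixels), "position" and "rotation" of the camera in the world. Camera axes: x right, y up, looking along -z (the intrinsics and any distortion apply to the point x, -y, -z); pixel columns grow to the right and rows downward; lengths in mm; the calibration is good to about 2 mm. A picture is of the moment at which its call begins: read the wrist's pose just before it. camera_params takes no time and is no camera call; for the wrist camera it gives the pose at the moment of the call.
- ctrl.finish_job(): hands the job in, once; it reports no verdict.
The state is a dict: "clock": time; "qpos": joint angles; "qd": joint speeds; "tau": joint torques, N m; "eef_pos": TCP position; "tool_rot": TCP orientation; "force": force on the tool from outside, world axes, zero at the start; "torque": the same for the moment, N m; "width": finger opening in mm.
Only numpy, scipy, OpenCV 4.12 (cv2) and the standard library are available. Lean on these libraries where they do the work, as an engineer would, in place of code of your own. Each camera call takes 0.05 s, during which the arm holds its last target.

### The job

Take the black pressure cap off the metal dye pot and stand it in the wooden tray. Turn it anticlockwise by its bar until you feel the first stop, push it down there against its spring, keep it down while you turn on past the stop, then let it spring up, lift it straight off and set it gently, plug down and upright, on the tray's floor. Never force it against a stop, and do not disturb the other things.

Things in the scene. Friction and masses are not known exactly. Their poses are not given: they have to be found in the camera images.
- pot: round aluminium pressure pot, 84 mm across, fixed to the desk by a 100 mm foot, with a 63 mm steel neck whose rim is 92 mm above the desk. Origin: centre of its underside, on the axis of pot, neck and cap; z up. The ring of bayonet tracks hidden in the neck sits at an angle that cannot be seen and that differs from the pot's yaw by up to 0.3 rad.
- cap: the cap, 66 mm tall, 0.09 to 0.13 kg. Origin: centre of the underside of its steel plug, 72 mm above the desk while fitted; z up; x along its grip bar. Plug 34 mm across with two lugs at its foot (48 mm over the lugs, along x); black disc 66 mm across, 28 to 36 mm above the origin; on it a flat-sided black grip bar 54 mm long (x), 14 mm thick (y), 36 to 66 mm above the origin.
- cap_bar (a point): point on the cap's axis in its grip bar, 58 mm above the cap's origin (8 mm below the bar's top, 22 mm above the disc). Turned anticlockwise from above (yaw grows), the cap meets its first stop after 0.13 to 0.93 rad, different each time; free turning takes under 0.15 Nm; 0.15 to 0.3 Nm against a stop is safe, and builds up within 0.05 rad. Forcing (over 55 N summed over all contacts of cap and pot) fails.
- neck (a point): centre of the neck's rim, on the cap's axis; 8 mm of air below the cap's disc while fitted. Only within 0.08 rad before the first stop can the cap be pressed down; elsewhere it sits hard after 2 mm. Held down, it must turn 0.41 rad on from the stop to come free; hard far end at 0.55 rad. There it rises 4 mm by its spring and lifts straight out; the lugs leave the neck after 20 mm.
- plunger (a joint): spring plate under the cap's plug, height in m: 0 while the cap is fitted, negative when pressed, about +0.004 once the cap has sprung up or is off. It starts to give at about 6 N of push and takes 1.2 N more per mm; the cap passes under the first stop when more than 4 mm down (aim for 5 to 6 mm, 12 to 13 N) and bottoms hard at 6.5 mm.
- tray: shallow loose pine tray, empty, 268 mm long (its y), 83 mm wide (its x), walls 28 mm high and 7 mm thick, floor 3 mm thick, inside 68 by 252 mm. Origin: centre of its underside; z up. The cap's disc stands clear above its walls when the plug is on the floor.
- jar: glass jar with a red lid, 67 mm across, 81 mm tall, right of the tray; a bystander to leave alone. Origin: centre of its underside
- bottle: slim bottle, 59 mm across, 198 mm tall, behind the tray; a bystander to leave alone. Origin: centre of its underside
- spool: thread spool, 35 mm across, 44 mm tall, behind the pot; a bystander to leave alone. Origin: centre of its underside
- awl: awl with a wooden handle, 77 mm long, left of the pot; a bystander to leave alone. Origin: centre of its underside
There are look-alikes about, which are no part of the job. What is shaped like the cap but blue or yellow is not meant.

How it is judged:
By the outcome, as a careful person would: the job done as asked, in the order asked, and still so for the second after the job is handed in, with the robot touching nothing.
It also fails if it takes over 72 s, if anything falls off the work surface, if the arm or the gripper's body presses on something with over 40 N, if the wrist force passes 120 N, or if a joint passes its speed limit or range.

## Working session

There is one attempt and no reset: what is moved stays moved. The work goes in short steps, Python scripts to look and compute and a tool call to move; the robot and the scene stay as the last step left them, time stands still between calls to the robot, and variables do not carry over. Pictures are saved under pics/ and viewed, and the job is handed in when it is done.

Besides the shell and the picture viewer there is one more tool, called after "Call:" as name(argument=value, ...) on one line, values as JSON. play_rows: Moves the arm, as the interface text tells. Its arguments: {"type":"object","properties":{"slide":{"type":"array"},"turn":{"type":"array"},"fingers":{"type":"array"}},"required":["slide","turn","fingers"]}

```bash
mkdir -p pics; ls; cat > h.py <<'E'
import numpy as np, cv2
from cell import ctrl, vision
def snap(n,tag):
    p=vision.camera_params(n); im,d=vision.get_image(n)
    cv2.imwrite(f'pics/{tag}.png',im); np.savez(f'pics/{tag}.npz',im=im,d=d,**{k:np.array(v) for k,v in p.items() if v is not None})
    return im,d,p
def ray(p,u,v):
    R=np.array(p['rotation']);
    dd=np.array([(u-float(p['cx']))/float(p['fx']),-(v-float(p['cy']))/float(p['fy']),-1.0])
    return np.array(p['position']),R@dd
def onplane(p,u,v,z):
    o,d=ray(p,u,v); t=(z-o[2])/d[2]; return o+t*d
def atdepth(p,u,v,dep):
    o,d=ray(p,u,v); return o+dep*d
E
python3 - <<'E'
from h import *
print(ctrl.read_state())
for n in ['scene','side','wrist']:
    im,d,p=snap(n,n+'0'); print(n,p)
E
```

```text
pics
{'clock': 0.0, 'qpos': array([-1.21479034,  0.62933535,  0.03844822,  1.51837202, -0.02700477,
        0.99626432, -0.02000706]), 'qd': array([ 0.00151211,  0.00057994, -0.00104432, -0.00034389, -0.00046442,
       -0.00032084,  0.00124689]), 'tau': array([-4.77065405e-04, -5.63411021e+01,  1.22614469e+00, -1.93448210e+01,
        1.09723915e-02,  1.06607610e-02, -2.54661597e-05]), 'eef_pos': array([265.83963978, 592.47850083, 230.39488223]), 'tool_rot': array([-3.13973192e+00,  2.35939766e-05,  2.71977187e+00]), 'force': array([ 0.46978977, -0.44180614,  0.01632698]), 'torque': array([0.04522751, 0.0235046 , 0.02393563]), 'width': 85.40632644539967}
scene {'fx': 503.05470134291164, 'fy': 503.05470134291164, 'cx': 317.361723068152, 'cy': 196.84260326234542, 'position': array([-15.05138277, 924.39961348, 847.06764543]), 'rotation': array([ 0.96951544, -0.00392285, -2.55482916])}
side {'fx': 376.67911664790813, 'fy': 376.67911664790813, 'cx': 313.3107041220533, 'cy': 202.43030836465405, 'position': array([391.65869432, 709.72644059, 687.47990626]), 'rotation': array([ 0.90350323, -0.00992085, -2.86660465])}
wrist {'fx': 318.9276145356172, 'fy': 318.9276145356172, 'cx': 319.86419024384827, 'cy': 201.38594245006834, 'position': array([192.90557862, 626.61262698, 372.70801221]), 'rotation': array([-0.31728977,  0.00175036,  1.14792345])}
```

```bash
sed -i "s/R=np.array(p\['rotation'\]);/R=Rot.from_euler('xyz',np.array(p['rotation'])).as_matrix()/; 1i from scipy.spatial.transform import Rotation as Rot" h.py; cat h.py | head -12
```

```text
from scipy.spatial.transform import Rotation as Rot
import numpy as np, cv2
from cell import ctrl, vision
def snap(n,tag):
    p=vision.camera_params(n); im,d=vision.get_image(n)
    cv2.imwrite(f'pics/{tag}.png',im); np.savez(f'pics/{tag}.npz',im=im,d=d,**{k:np.array(v) for k,v in p.items() if v is not None})
    return im,d,p
def ray(p,u,v):
    R=Rot.from_euler('xyz',np.array(p['rotation'])).as_matrix()
    dd=np.array([(u-float(p['cx']))/float(p['fx']),-(v-float(p['cy']))/float(p['fy']),-1.0])
    return np.array(p['position']),R@dd
def onplane(p,u,v,z):
```

View pics/scene0.png

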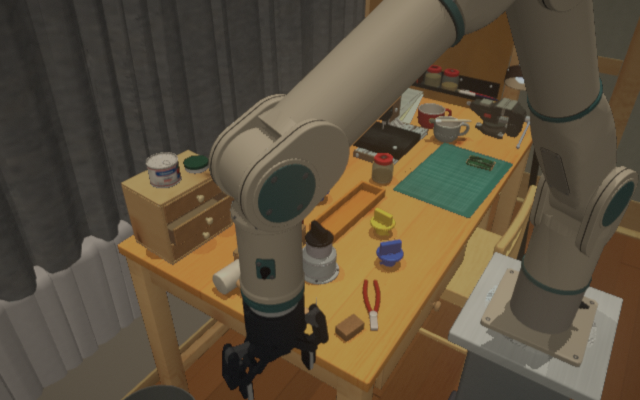

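View pics/side0.png

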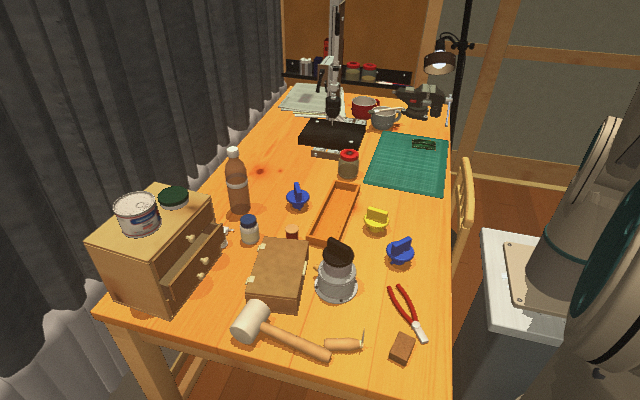

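View pics/wrist0.png

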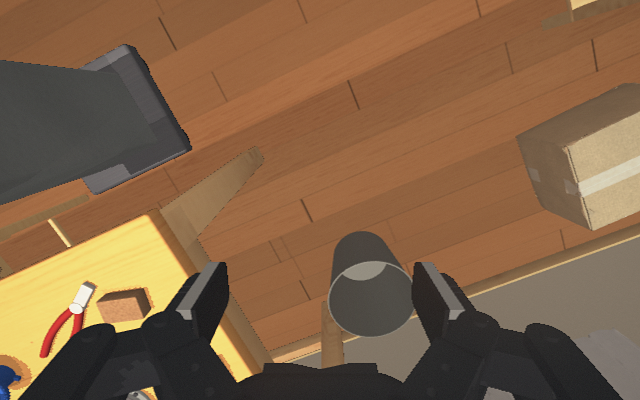

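```bash
python3 - <<'E'
from h import *
z=np.load('pics/side0.npz'); im=z['im'];d=z['d'];p={k:z[k] for k in z.files}
c=cv2.resize(im[170:320,240:440],None,fx=4,fy=4,interpolation=cv2.INTER_CUBIC); cv2.imwrite('pics/crop_side.png',c)
for u,v in [(337,250),(340,243),(338,262),(337,295),(340,205),(348,160),(376,218),(400,250),(290,236),(237,150),(249,220),(280,245),(345,345),(320,340),(250,318)]:
    print((u,v),d[v,u],atdepth(p,u,v,d[v,u]).round(0))
E
```

```text
(337, 250) 785.42615 [490. 160. 124.]
(340, 243) 778.919 [485. 154. 140.]
(338, 262) 780.8287 [483. 178. 108.]
(337, 295) 0.0 [392. 710. 687.]
(340, 205) 1095.585 [ 543. -137.    4.]
(348, 160) 1160.3704 [ 552. -276.   73.]
(376, 218) 993.7084 [431. -64.  42.]
(400, 250) 897.128 [359.  41.  45.]
(290, 236) 953.6276 [631.  54.  30.]
(237, 150) 957.9495 [800. -43. 197.]
(249, 220) 936.18896 [732.  70.  72.]
(280, 245) 882.795 [632. 121.  62.]
(345, 345) 727.1113 [435. 306.  22.]
(320, 340) 755.33545 [487. 298.   4.]
(250, 318) 732.1908 [623. 322.  57.]
```

View pics/crop_side.png

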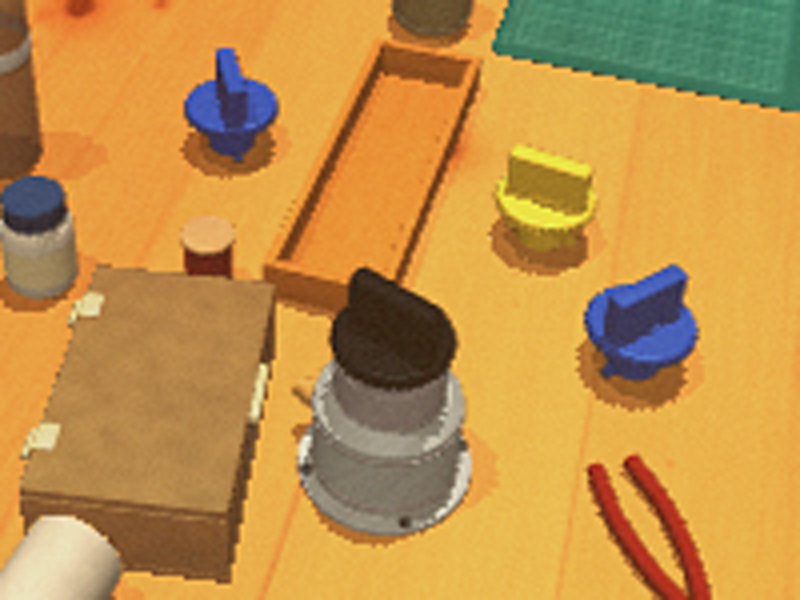

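The black cap on the pot, at side pixel (337,255), is the one meant. The look-alikes are blue at (297,197), blue at (400,252) and yellow at (376,218); none of them is black or on the pot. I'll move above the pot to look closely.

Call:
play_rows(slide=[[-40,-30,-30],[-85,-65,-60],[-130,-100,-90],[-175,-138,-100],[-220,-174,-100]], turn=[0,0,0,0,0], fingers=[1,1,1,1,1])

```text
clock: 0.78
eef_pos: [396.6, 342.3, 332.0]
tool_rot: [3.141, 0.001, 2.72]
force: [1.2, -0.6, -0.4]
width: 85.5
```

Call:
play_rows(slide=[[-45,-36,0],[-90,-72,0],[-130,-104,0],[-156,-124,0],[-156,-124,0]], turn=[0,0,0,0,0], fingers=[1,1,1,1,1])

```text
clock: 1.4
eef_pos: [489.2, 162.0, 332.0]
tool_rot: [-3.141, 0.002, 2.714]
force: [0.4, 0.6, -0.5]
width: 85.8
```

```bash
python3 - <<'E'
from h import *
print(ctrl.read_state())
im,d,p=snap('wrist','wrist1'); print(p)
E
```

```text
{'clock': 1.4, 'qpos': array([-0.48684683,  0.32858484,  0.15270755,  1.7497738 , -0.05414513,
        1.06634645,  0.82678993]), 'qd': array([-0.04430341, -0.00014789, -0.05724424,  0.0055566 , -0.02479043,
        0.00077956, -0.02374529]), 'tau': array([ 1.37179300e+00, -4.00971007e+01,  2.41394363e+00, -2.02858740e+01,
        2.39981320e-01, -3.40815762e-02,  1.91957778e-01]), 'eef_pos': array([489.19209716, 161.98094241, 331.96615812]), 'tool_rot': array([-3.14110566e+00,  1.95727460e-03,  2.71364135e+00]), 'force': array([ 0.43015911,  0.60662053, -0.48907347]), 'torque': array([ 0.03981589, -0.00958479, -0.02956067]), 'width': 85.84283637340607}
{'fx': 318.9276145356172, 'fy': 318.9276145356172, 'cx': 319.86419024384827, 'cy': 201.38594245006834, 'position': array([416.11116742, 196.46682326, 474.0283536 ]), 'rotation': array([-3.19235309e-01,  5.47606596e-04,  1.14180486e+00])}
```

View pics/wrist1.png

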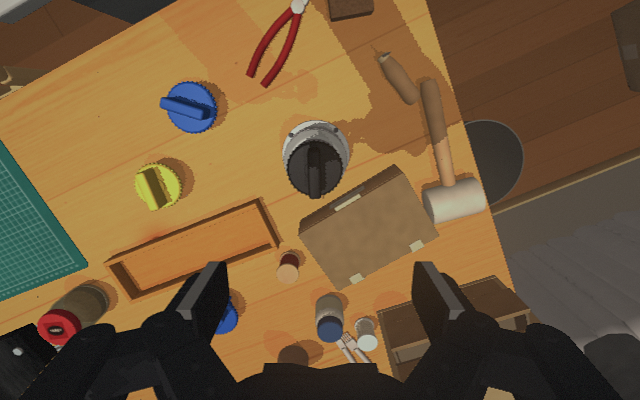

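```bash
python3 - <<'E'
from h import *
z=np.load('pics/wrist1.npz'); im=z['im'];d=z['d'];p={k:z[k] for k in z.files}
c=cv2.resize(im[100:260,240:440],None,fx=4,fy=4,interpolation=cv2.INTER_CUBIC); cv2.imwrite('pics/crop_w1.png',c[:600])
v,u=np.mgrid[100:220,260:370]
P=np.array([atdepth(p,a,b,d[b,a]) for a,b in zip(u.ravel(),v.ravel())]); dk=im[v.ravel(),u.ravel()].max(1)<75
ok=d[v.ravel(),u.ravel()]>0
def circ(Q):
    (c,r)=cv2.minEnclosingCircle(Q[:,:2].astype(np.float32)); return np.round(c,1),round(r,1)
near=np.hypot(P[:,0]-488,P[:,1]-162)<60
bar=ok&near&(P[:,2]>130)&(P[:,2]<145); Q=P[bar]
print('bar',bar.sum(),Q[:,2].mean(),cv2.minAreaRect(Q[:,:2].astype(np.float32)))
dis=ok&near&(P[:,2]>103)&(P[:,2]<130); Q=P[dis];print('disc',dis.sum(),np.median(Q[:,2]),circ(Q))
al=ok&near&(P[:,2]>98)&(P[:,2]<145); print('all',circ(P[al]))
nk=ok&(P[:,2]<8)&(im[v.ravel(),u.ravel()].min(1)>110)&near; print('foot',nk.sum(),P[nk][:,2].mean(),circ(P[nk]))
# tray mask
hsv=cv2.cvtColor(im,cv2.COLOR_BGR2HSV)
for a,b in [(265,200),(106,263),(280,245),(130,299)]:
    print((a,b),onplane(p,a,b,28).round(0),'depth',atdepth(p,a,b,d[b,a]).round(0))
E
```

```text
bar 624 137.29414987407606 ((487.10601806640625, 156.2037811279297), (13.931702613830566, 53.31278610229492), 66.90269470214844)
disc 1845 107.73905834973539 (array([487.4, 156.2]), 33.8)
all (array([487.5, 156.1]), 33.9)
foot 346 5.689993391454626 (array([487.1, 155.9]), 49.2)
(265, 200) [515.  62.  28.] depth [521.  54.   0.]
(106, 263) [ 503. -214.   28.] depth [ 503. -216.   26.]
(280, 245) [589.  50.  28.] depth [600.  40.  -1.]
(130, 299) [ 574. -218.   28.] depth [ 575. -220.   26.]
```

View pics/crop_w1.png

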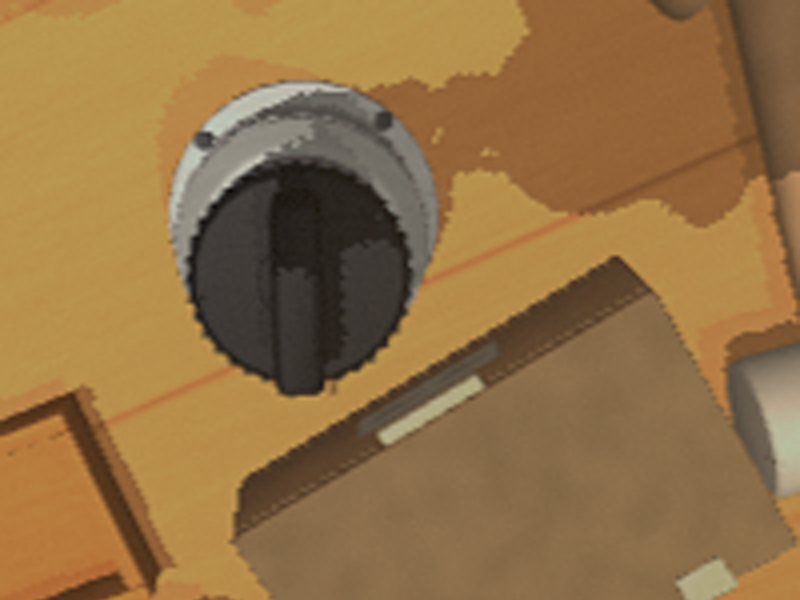

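Call:
play_rows(slide=[[-0.3,-3,50],[-0.6,-6.2,100],[-0.6,-6.2,145],[-0.6,-6.2,170],[-0.6,-6.2,170]], turn=[-0.024,-0.024,-0.024,-0.024,-0.024], fingers=[1,1,1,1,1])

```text
clock: 2.08
eef_pos: [484.3, 159.5, 160.2]
tool_rot: [-3.139, -0.003, 2.743]
force: [0.2, 0.6, 0.7]
width: 85.3
```

```bash
cat > look.py <<'E'
from h import *
import sys
print({k:np.round(v,3) for k,v in ctrl.read_state().items() if k in('clock','qpos','eef_pos','tool_rot','force','torque','width')})
im,d,p=snap('wrist',sys.argv[1])
v,u=np.mgrid[0:400,0:640]; v=v.ravel();u=u.ravel()
P=np.array([atdepth(p,a,b,d[b,a]) for a,b in zip(u,v)])
near=(d[v,u]>0)&(np.hypot(P[:,0]-487,P[:,1]-156)<33)
bar=near&(P[:,2]>134)&(P[:,2]<142)&(im[v,u].max(1)<90); Q=P[bar]
print('bar',bar.sum(),Q[:,2].mean(),cv2.minAreaRect(Q[:,:2].astype(np.float32)),'lim',Q.min(0),Q.max(0))
E
python3 look.py wrist2
```

```text
{'clock': np.float64(2.075), 'qpos': array([-0.449,  0.536,  0.112,  1.976, -0.097,  0.638,  0.897]), 'eef_pos': array([484.329, 159.491, 160.216]), 'tool_rot': array([-3.139e+00, -3.000e-03,  2.743e+00]), 'force': array([0.196, 0.594, 0.693]), 'torque': array([ 0.029, -0.008,  0.009]), 'width': np.float64(85.35)}
bar 2002 137.3721161499852 ((487.05157470703125, 156.36001586914062), (13.87119197845459, 53.41472244262695), 67.11541748046875) lim [460.7057403  140.60142683 134.00330444] [513.09765075 172.17878966 139.73950109]
```

View pics/wrist2.png

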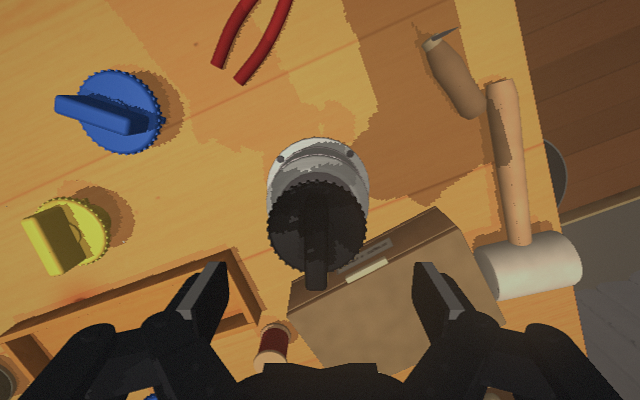

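Call:
play_rows(slide=[[-3.7,-1.8,8],[-3.7,-1.8,20],[-3.7,-1.8,36],[-3.7,-1.8,44],[-3.7,-1.8,44]], turn=[0,0,0,0,0], fingers=[1,1,1,1,1])

```text
clock: 2.75
eef_pos: [488.0, 156.4, 117.2]
tool_rot: [-3.141, -0.002, 2.743]
force: [0.8, -0.3, 0.6]
width: 85.6
```

```bash
python3 look.py wrist3
```

```text
{'clock': np.float64(2.75), 'qpos': array([-0.43 ,  0.608,  0.096,  2.005, -0.109,  0.535,  0.915]), 'eef_pos': array([488.045, 156.358, 117.154]), 'tool_rot': array([-3.141e+00, -2.000e-03,  2.743e+00]), 'force': array([ 0.827, -0.277,  0.625]), 'torque': array([-0.021, -0.059, -0.037]), 'width': np.float64(85.64)}
bar 3273 137.34502975141615 ((486.85711669921875, 156.5794219970703), (13.981410026550293, 53.713157653808594), 66.92011260986328) lim [460.23761716 141.20056661 134.02410886] [512.99229096 172.27114244 139.59883217]
```

View pics/wrist3.png

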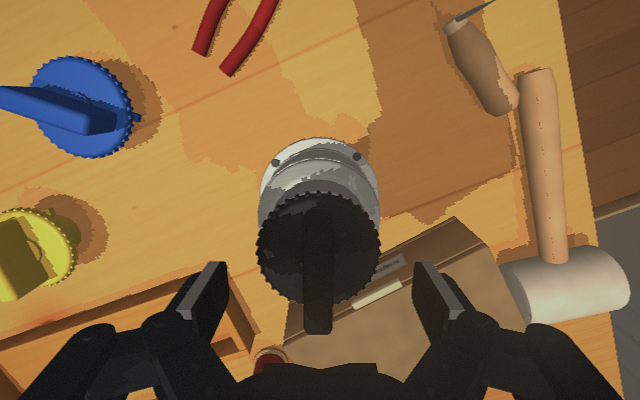

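Call:
play_rows(slide=[[1,-0.3,3],[1,-0.3,5],[1,-0.3,5],[1,-0.3,5],[1,-0.3,5]], turn=[0,0,0,0,0], fingers=[1,0.8,0.6,0.4,0.24])

```text
clock: 3.42
eef_pos: [487.4, 156.6, 112.7]
tool_rot: [-3.141, -0.001, 2.743]
force: [-1.1, 0.0, 0.3]
width: 20.8
```

Call:
play_rows(slide=[[0,0,0],[0,0,0]], turn=[0,0], fingers=[0.24,0.24])

```text
clock: 3.68
eef_pos: [487.4, 156.6, 112.7]
tool_rot: [-3.142, -0.001, 2.743]
force: [0.2, 0.4, -0.5]
width: 20.2
```

```bash
python3 look.py wrist4; python3 -c "
import cv2;i=cv2.imread('pics/wrist4.png');cv2.imwrite('pics/w4c.png',cv2.resize(i[200:400,180:460],None,fx=2.8,fy=2.8))"
```

```text
{'clock': np.float64(3.675), 'qpos': array([-0.429,  0.614,  0.095,  2.01 , -0.11 ,  0.522,  0.916]), 'eef_pos': array([487.421, 156.611, 112.681]), 'tool_rot': array([-3.142e+00, -1.000e-03,  2.743e+00]), 'force': array([ 0.214,  0.363, -0.466]), 'torque': array([0.01 , 0.024, 0.037]), 'width': np.float64(20.175)}
bar 4176 137.49680768713708 ((486.6629638671875, 156.689453125), (42.83799362182617, 45.64016342163086), 24.498760223388672) lim [460.58622503 137.77965101 134.00293978] [512.81876194 182.14225809 141.99106769]
```

View pics/w4c.png

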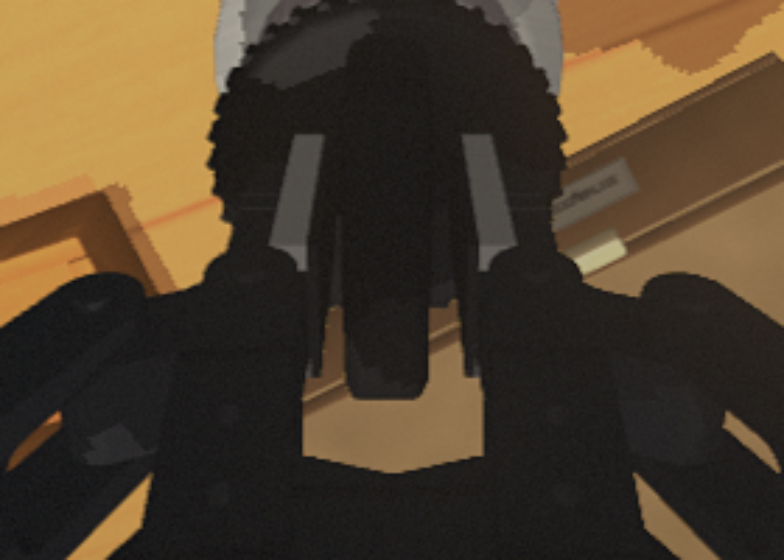

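Call:
play_rows(slide=[[0.3,-0.8,0],[0.3,-0.8,0],[0.3,-0.8,0]], turn=[0,0,0], fingers=[0.22,0.19,0.18])

```text
clock: 4.1
eef_pos: [486.8, 156.0, 112.7]
tool_rot: [-3.142, -0.001, 2.743]
force: [0.1, -0.5, -0.3]
width: 15.2
```

```bash
python3 look.py wrist5; python3 -c "
import cv2;i=cv2.imread('pics/wrist5.png');cv2.imwrite('pics/w5c.png',cv2.resize(i[200:400,180:460],None,fx=2.8,fy=2.8))"
```

```text
{'clock': np.float64(4.1), 'qpos': array([-0.428,  0.614,  0.094,  2.012, -0.11 ,  0.521,  0.916]), 'eef_pos': array([486.834, 155.981, 112.693]), 'tool_rot': array([-3.142e+00, -1.000e-03,  2.743e+00]), 'force': array([ 0.063, -0.53 , -0.296]), 'torque': array([0.016, 0.023, 0.021]), 'width': np.float64(15.238)}
bar 4149 137.46873691029222 ((486.6892395019531, 156.90367126464844), (41.893890380859375, 46.79264450073242), 27.199687957763672) lim [460.60438612 139.61711117 134.00477425] [513.23521332 179.23513169 141.99469051]
```

View pics/w5c.png

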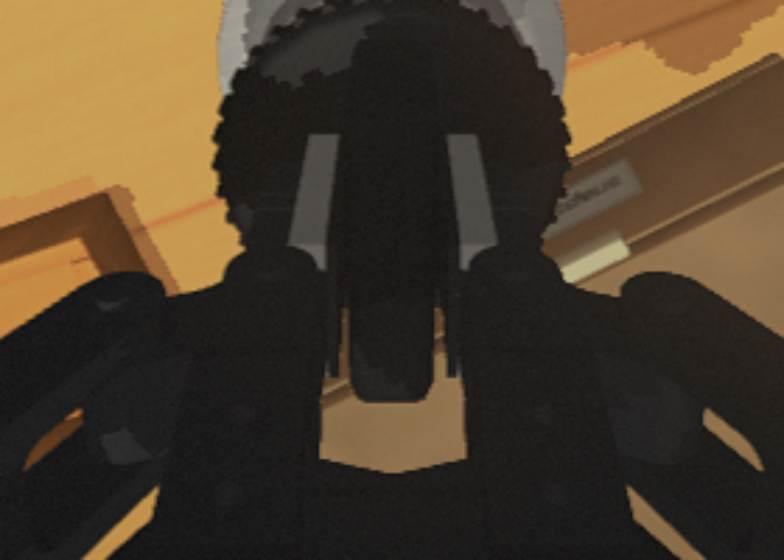

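Call:
play_rows(slide=[[0,-0.3,0],[0,-0.3,0],[0,-0.3,0]], turn=[0,0,0], fingers=[0.17,0.16,0.15])

```text
clock: 4.53
eef_pos: [486.8, 155.8, 112.8]
tool_rot: [3.141, -0.001, 2.743]
force: [-0.1, 0.6, 1.1]
width: 13.4
```

```bash
cat > st.py <<'E'
from h import *
s=ctrl.read_state()
print({k:np.round(v,3).tolist() for k,v in s.items() if k in('clock','eef_pos','tool_rot','force','torque','width')},'J7',round(s['qpos'][6],3))
R=Rot.from_euler('xyz',s['tool_rot']).as_matrix()
print('tool-frame force',(R.T@s['force']).round(2),'torque',(R.T@s['torque']).round(3))
print('to axis (486.9,156.4) in tool',(R.T@(np.array([486.9,156.4,0])-[s['eef_pos'][0],s['eef_pos'][1],0])).round(2))
E
python3 st.py
```

```text
{'clock': 4.525, 'eef_pos': [486.793, 155.798, 112.79], 'tool_rot': [3.141, -0.001, 2.743], 'force': [-0.09, 0.567, 1.073], 'torque': [0.063, 0.007, -0.118], 'width': 13.4} J7 0.917
tool-frame force [ 0.3   0.49 -1.07] torque [-0.055  0.031  0.118]
to axis (486.9,156.4) in tool [0.14 0.6  0.  ]
```

Call:
play_rows(slide=[[0,0,0],[0,0,0],[0,0,0]], turn=[0,0,0], fingers=[0.1,0,0])

```text
clock: 4.9
eef_pos: [486.8, 155.8, 112.8]
tool_rot: [3.141, -0.001, 2.743]
force: [-0.4, 0.6, 1.4]
width: 12.9
```

```bash
python3 st.py
```

```text
{'clock': 4.9, 'eef_pos': [486.776, 155.79, 112.847], 'tool_rot': [3.141, -0.001, 2.743], 'force': [-0.401, 0.65, 1.41], 'torque': [0.049, 0.119, -0.008], 'width': 12.945} J7 0.917
tool-frame force [ 0.62  0.44 -1.41] torque [0.001 0.129 0.008]
to axis (486.9,156.4) in tool [0.12 0.61 0.  ]
```

Call:
play_rows(slide=[[0,0,0],[0,0,0],[0,0,0]], turn=[-0.04,-0.08,-0.11], fingers=[0,0,0])

```text
clock: 5.28
eef_pos: [486.8, 155.7, 112.9]
tool_rot: [3.141, -0.001, 2.855]
force: [-0.2, 0.0, 1.4]
width: 12.9
```

```bash
python3 st.py
```

```text
{'clock': 5.275, 'eef_pos': [486.821, 155.71, 112.852], 'tool_rot': [3.141, -0.001, 2.855], 'force': [-0.162, 0.006, 1.403], 'torque': [-0.029, 0.086, -0.086], 'width': 12.908} J7 0.993
tool-frame force [ 0.16 -0.04 -1.4 ] torque [0.052 0.075 0.086]
to axis (486.9,156.4) in tool [0.12 0.68 0.  ]
```

Call:
play_rows(slide=[[0,0,0],[0,0,0]], turn=[-0.04,-0.05], fingers=[0,0])

```text
clock: 5.52
eef_pos: [486.9, 155.7, 112.9]
tool_rot: [3.141, -0.001, 2.906]
force: [0.2, -0.3, 2.4]
width: 13.0
```

```bash
python3 st.py
```

```text
{'clock': 5.525, 'eef_pos': [486.863, 155.685, 112.857], 'tool_rot': [3.141, -0.001, 2.906], 'force': [0.242, -0.31, 2.407], 'torque': [-0.091, 0.048, -0.014], 'width': 12.976} J7 1.028
tool-frame force [-0.31 -0.24 -2.41] torque [0.1   0.025 0.014]
to axis (486.9,156.4) in tool [0.13 0.7  0.  ]
```

Call:
play_rows(slide=[[0,0,0],[0,0,0]], turn=[-0.04,-0.05], fingers=[0,0])

```text
clock: 5.78
eef_pos: [486.9, 155.6, 112.9]
tool_rot: [3.141, -0.001, 2.957]
force: [-1.0, -0.3, 2.1]
width: 13.3
```

```bash
python3 st.py
```

```text
{'clock': 5.775, 'eef_pos': [486.89, 155.629, 112.862], 'tool_rot': [3.141, -0.001, 2.957], 'force': [-1.019, -0.319, 2.097], 'torque': [-0.025, -0.015, -0.038], 'width': 13.259} J7 1.063
tool-frame force [ 0.94 -0.5  -2.1 ] torque [ 0.022 -0.02   0.038]
to axis (486.9,156.4) in tool [0.13 0.76 0.  ]
```

Call:
play_rows(slide=[[0,0,0],[0,0,0]], turn=[-0.04,-0.05], fingers=[0,0])

```text
clock: 6.02
eef_pos: [486.9, 155.7, 112.8]
tool_rot: [3.141, -0.001, 3.008]
force: [-0.5, 0.1, 2.3]
width: 12.9
```

```bash
python3 st.py
```

```text
{'clock': 6.025, 'eef_pos': [486.89, 155.654, 112.848], 'tool_rot': [3.141, -0.001, 3.008], 'force': [-0.517, 0.076, 2.265], 'torque': [-0.06, 0.102, -0.024], 'width': 12.89} J7 1.098
tool-frame force [ 0.52  0.01 -2.26] torque [0.073 0.093 0.024]
to axis (486.9,156.4) in tool [0.09 0.74 0.  ]
```

Call:
play_rows(slide=[[0,0,0],[0,0,0]], turn=[-0.04,-0.05], fingers=[0,0])

```text
clock: 6.28
eef_pos: [486.9, 155.6, 112.8]
tool_rot: [3.141, -0.001, 3.059]
force: [-0.3, -0.7, 2.4]
width: 12.6
```

```bash
python3 st.py
```

```text
{'clock': 6.275, 'eef_pos': [486.876, 155.582, 112.838], 'tool_rot': [3.141, -0.001, 3.059], 'force': [-0.314, -0.703, 2.372], 'torque': [-0.076, 0.054, -0.042], 'width': 12.617} J7 1.133
tool-frame force [ 0.26 -0.73 -2.37] torque [0.08  0.047 0.042]
to axis (486.9,156.4) in tool [0.04 0.82 0.  ]
```

Call:
play_rows(slide=[[0,0,0],[0,0,0]], turn=[-0.04,-0.05], fingers=[0,0])

```text
clock: 6.52
eef_pos: [486.9, 155.6, 112.8]
tool_rot: [3.141, -0.001, 3.11]
force: [-0.6, -0.2, 1.4]
width: 13.0
```

```bash
python3 st.py; python3 -c "
from h import *
im,d,p=snap('wrist','w6');cv2.imwrite('pics/w6c.png',cv2.resize(im[200:400,180:460],None,fx=2.8,fy=2.8))"
```

```text
{'clock': 6.525, 'eef_pos': [486.909, 155.556, 112.831], 'tool_rot': [3.141, -0.001, 3.11], 'force': [-0.637, -0.177, 1.443], 'torque': [-0.047, 0.012, -0.056], 'width': 12.957} J7 1.167
tool-frame force [ 0.63 -0.2  -1.44] torque [0.048 0.01  0.056]
to axis (486.9,156.4) in tool [0.04 0.84 0.  ]
```

View pics/w6c.png

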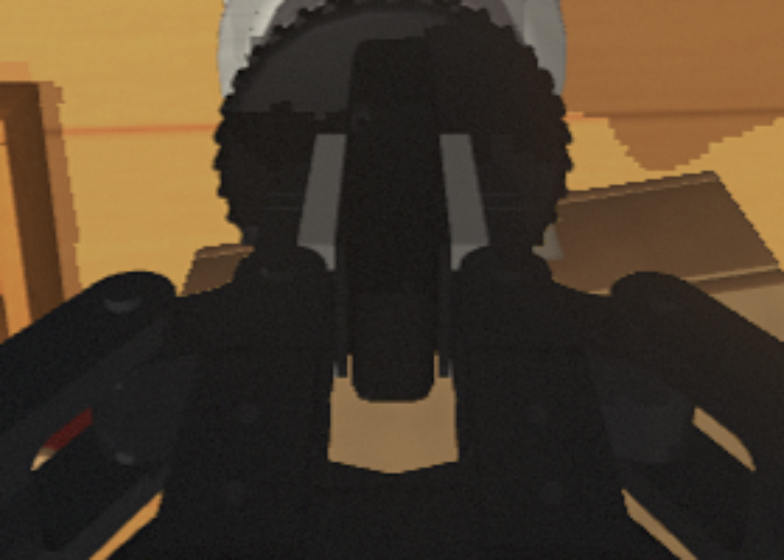

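The picture shows the bar still straight between the pads at crop (393,250), so the cap is turning with the tool. I'll carry on to the stop.

Call:
play_rows(slide=[[0,0,0],[0,0,0]], turn=[-0.04,-0.05], fingers=[0,0])

```text
clock: 6.82
eef_pos: [486.9, 155.5, 112.9]
tool_rot: [3.141, -0.0, -3.122]
force: [-0.9, -0.3, 1.6]
width: 12.8
```

```bash
python3 st.py
```

```text
{'clock': 6.825, 'eef_pos': [486.937, 155.543, 112.854], 'tool_rot': [3.141, -0.0, -3.122], 'force': [-0.925, -0.335, 1.62], 'torque': [-0.07, -0.012, -0.054], 'width': 12.842} J7 1.202
tool-frame force [ 0.93 -0.32 -1.62] torque [ 0.07  -0.011  0.054]
to axis (486.9,156.4) in tool [0.02 0.86 0.  ]
```

Call:
play_rows(slide=[[0,0,0],[0,0,0]], turn=[-0.04,-0.05], fingers=[0,0])

```text
clock: 7.08
eef_pos: [486.9, 155.6, 112.8]
tool_rot: [3.141, -0.001, -3.071]
force: [-0.9, -0.4, 1.8]
width: 12.6
```

```bash
python3 st.py
```

```text
{'clock': 7.075, 'eef_pos': [486.906, 155.556, 112.834], 'tool_rot': [3.141, -0.001, -3.071], 'force': [-0.944, -0.431, 1.813], 'torque': [-0.122, 0.002, -0.083], 'width': 12.645} J7 1.237
tool-frame force [ 0.97 -0.36 -1.81] torque [0.122 0.01  0.083]
to axis (486.9,156.4) in tool [-0.05  0.84  0.  ]
```

Call:
play_rows(slide=[[0,0,0],[0,0,0]], turn=[-0.04,-0.05], fingers=[0,0])

```text
clock: 7.32
eef_pos: [486.9, 155.5, 112.8]
tool_rot: [3.141, -0.0, -3.02]
force: [0.3, -0.6, 1.8]
width: 13.3
```

```bash
python3 st.py
```

```text
{'clock': 7.325, 'eef_pos': [486.929, 155.543, 112.837], 'tool_rot': [3.141, -0.0, -3.02], 'force': [0.264, -0.601, 1.796], 'torque': [-0.074, 0.044, -0.095], 'width': 13.284} J7 1.272
tool-frame force [-0.19 -0.63 -1.8 ] torque [0.068 0.052 0.095]
to axis (486.9,156.4) in tool [-0.08  0.85  0.  ]
```

Call:
play_rows(slide=[[0,0,0],[0,0,0]], turn=[-0.03,-0.04], fingers=[0,0])

```text
clock: 7.58
eef_pos: [486.9, 155.6, 112.8]
tool_rot: [3.141, -0.0, -2.978]
force: [0.3, -0.4, 2.3]
width: 13.0
```

```bash
python3 st.py
```

```text
{'clock': 7.575, 'eef_pos': [486.889, 155.57, 112.848], 'tool_rot': [3.141, -0.0, -2.978], 'force': [0.26, -0.389, 2.318], 'torque': [-0.058, 0.006, -0.09], 'width': 12.969} J7 1.301
tool-frame force [-0.19 -0.42 -2.32] torque [0.057 0.015 0.09 ]
to axis (486.9,156.4) in tool [-0.15  0.82  0.  ]
```

Call:
play_rows(slide=[[0,0,0],[0,0,0]], turn=[-0.04,-0.05], fingers=[0,0])

```text
clock: 7.82
eef_pos: [487.0, 155.3, 112.8]
tool_rot: [3.141, -0.0, -2.928]
force: [-0.1, -0.7, 2.2]
width: 12.9
```

```bash
python3 st.py
```

```text
{'clock': 7.825, 'eef_pos': [486.971, 155.321, 112.844], 'tool_rot': [3.141, -0.0, -2.928], 'force': [-0.087, -0.692, 2.221], 'torque': [-0.134, 0.0, -0.322], 'width': 12.919} J7 1.335
tool-frame force [ 0.23 -0.66 -2.22] torque [0.131 0.028 0.322]
to axis (486.9,156.4) in tool [-0.16  1.07  0.  ]
```

Torque has jumped from 0.09 to 0.32 Nm, so this is the first stop. I'll back off slightly to relieve it.

Call:
play_rows(slide=[[0,0,0],[0,0,0]], turn=[0.025,0.03], fingers=[0,0])

```text
clock: 8.07
eef_pos: [487.0, 155.4, 112.8]
tool_rot: [3.141, -0.0, -2.959]
force: [-0.2, 0.3, 1.9]
width: 12.5
```

```bash
python3 st.py
```

```text
{'clock': 8.075, 'eef_pos': [486.988, 155.354, 112.833], 'tool_rot': [3.141, -0.0, -2.959], 'force': [-0.243, 0.261, 1.87], 'torque': [-0.181, -0.006, 0.046], 'width': 12.511} J7 1.315
tool-frame force [ 0.19  0.3  -1.87] torque [ 0.179  0.027 -0.046]
to axis (486.9,156.4) in tool [-0.1   1.04  0.  ]
```

Call:
play_rows(slide=[[0,0,1],[0,0,2],[0,0,3],[0,0,3]], turn=[0,0,0,0], fingers=[0,0,0,0])

```text
clock: 8.57
eef_pos: [487.1, 155.4, 110.3]
tool_rot: [3.141, 0.0, -2.958]
force: [-1.6, -0.8, 7.9]
width: 13.0
```

```bash
python3 st.py
```

```text
{'clock': 8.575, 'eef_pos': [487.078, 155.364, 110.302], 'tool_rot': [3.141, 0.0, -2.958], 'force': [-1.646, -0.752, 7.905], 'torque': [-0.276, 0.244, 0.007], 'width': 12.995} J7 1.314
tool-frame force [ 1.76 -0.43 -7.91] torque [ 0.227  0.291 -0.007]
to axis (486.9,156.4) in tool [-0.01  1.05  0.  ]
```

Call:
play_rows(slide=[[0,0,1],[0,0,1.6],[0,0,1.6]], turn=[0,0,0], fingers=[0,0,0])

```text
clock: 8.95
eef_pos: [487.1, 155.4, 109.3]
tool_rot: [3.141, 0.0, -2.958]
force: [-1.6, -0.5, 8.1]
width: 12.7
```

```bash
python3 st.py
```

```text
{'clock': 8.95, 'eef_pos': [487.096, 155.411, 109.26], 'tool_rot': [3.141, 0.0, -2.958], 'force': [-1.578, -0.466, 8.13], 'torque': [-0.337, 0.345, -0.041], 'width': 12.742} J7 1.314
tool-frame force [ 1.63 -0.16 -8.13] torque [0.269 0.401 0.041]
to axis (486.9,156.4) in tool [0.01 1.01 0.  ]
```

```bash
cat > capz.py <<'E'
from h import *
import sys
im,d,p=snap('wrist',sys.argv[1]); e=ctrl.read_state()['eef_pos']
v,u=np.mgrid[150:380,200:440]; v=v.ravel();u=u.ravel()
P=np.array([atdepth(p,a,b,d[b,a]) for a,b in zip(u,v)])
ok=(d[v,u]>0)&(np.hypot(P[:,0]-487,P[:,1]-156)<31)
h,ed=np.histogram(P[ok][:,2],bins=np.arange(85,150,1)); print({int(a):int(b) for a,b in zip(ed,h) if b>40})
b=(u>308)&(u<332)&(v>300)&(v<342)&(P[:,2]>115); print('bar top near end',np.median(P[b][:,2]),b.sum())
di=ok&(P[:,2]<112)&(P[:,2]>95)&(v<245); print('disc',np.median(P[di][:,2]),di.sum(),'eef z',e[2])
E
python3 capz.py w7
python3 - <<'E'
import re
s=open('capz.py').read().replace("im,d,p=snap('wrist',sys.argv[1]); e=ctrl.read_state()['eef_pos']","z=np.load('pics/%s.npz'%sys.argv[1]);im=z['im'];d=z['d'];p={k:z[k] for k in z.files};e=[0,0,0]")
open('capz_old.py','w').write(s)
E
python3 capz_old.py w6
```

```text
{90: 46, 102: 166, 103: 1617, 104: 2233, 105: 285, 115: 60, 116: 68, 117: 65, 118: 82, 119: 68, 120: 82, 121: 80, 122: 94, 123: 67, 124: 92, 125: 88, 126: 81, 127: 103, 128: 103, 129: 96, 130: 116, 131: 179, 132: 396, 133: 1458, 134: 1460, 135: 222, 136: 91, 137: 93, 138: 104, 139: 87, 140: 75, 141: 56, 142: 49, 143: 72, 144: 65, 145: 215, 146: 326, 147: 70, 148: 62}
bar top near end 134.13463226897076 943
disc 104.13405959703772 2910 eef z 109.2785756483403
{86: 44, 90: 75, 91: 79, 106: 480, 107: 2424, 108: 1252, 109: 57, 117: 42, 118: 42, 119: 66, 120: 75, 121: 67, 122: 78, 123: 84, 124: 69, 125: 72, 126: 92, 127: 78, 128: 92, 129: 81, 130: 93, 131: 90, 132: 108, 133: 92, 134: 143, 135: 240, 136: 687, 137: 1823, 138: 821, 139: 116, 140: 89, 141: 106, 142: 102, 143: 81, 144: 59, 145: 62, 146: 55, 147: 65, 148: 101}
bar top near end 137.71665682329285 943
disc 107.68253910153993 2763 eef z 0
```

The cap has followed by 3.6 mm with no slip. About 1.9 mm more to go.

Call:
play_rows(slide=[[0,0,1.2],[0,0,2.3],[0,0,2.3]], turn=[0,0,0], fingers=[0,0,0])

```text
clock: 9.38
eef_pos: [487.1, 155.4, 107.7]
tool_rot: [3.141, 0.001, -2.958]
force: [-2.2, -1.1, 10.7]
width: 13.0
```

```bash
python3 st.py;python3 capz.py w8|tail -2
```

```text
{'clock': 9.375, 'eef_pos': [487.105, 155.41, 107.71], 'tool_rot': [3.141, 0.001, -2.958], 'force': [-2.25, -1.069, 10.699], 'torque': [-0.293, 0.432, -0.012], 'width': 13.037} J7 1.313
tool-frame force [  2.4   -0.63 -10.7 ] torque [0.209 0.479 0.012]
to axis (486.9,156.4) in tool [0.02 1.01 0.  ]
bar top near end 132.58636510931746 943
disc 102.57153940637369 2960 eef z 107.69564689429647
```

Call:
play_rows(slide=[[0,0,0.9],[0,0,1],[0,0,1]], turn=[-0.03,-0.06,-0.08], fingers=[0,0,0])

```text
clock: 9.8
eef_pos: [487.3, 155.5, 107.6]
tool_rot: [3.141, 0.001, -2.877]
force: [-1.6, -0.7, 11.1]
width: 12.9
```

```bash
python3 st.py
```

```text
{'clock': 9.8, 'eef_pos': [487.295, 155.484, 107.575], 'tool_rot': [3.141, 0.001, -2.877], 'force': [-1.629, -0.713, 11.06], 'torque': [-0.301, 0.498, -0.071], 'width': 12.878} J7 1.367
tool-frame force [  1.74  -0.26 -11.06] torque [0.161 0.559 0.071]
to axis (486.9,156.4) in tool [0.14 0.99 0.  ]
```

Call:
play_rows(slide=[[0,0,1],[0,0,1],[0,0,1],[0,0,1]], turn=[-0.04,-0.08,-0.12,-0.13], fingers=[0,0,0,0])

```text
clock: 10.3
eef_pos: [487.6, 155.7, 107.5]
tool_rot: [3.141, 0.002, -2.747]
force: [-1.2, -1.8, 11.3]
width: 13.3
```

```bash
python3 st.py
```

```text
{'clock': 10.3, 'eef_pos': [487.621, 155.734, 107.475], 'tool_rot': [3.141, 0.002, -2.747], 'force': [-1.195, -1.769, 11.303], 'torque': [-0.24, 0.376, -0.053], 'width': 13.274} J7 1.456
tool-frame force [  1.76  -1.17 -11.31] torque [0.077 0.439 0.053]
to axis (486.9,156.4) in tool [ 0.41  0.89 -0.  ]
```

Call:
play_rows(slide=[[0,0,0.9],[0,0,0.9],[0,0,0.9],[0,0,0.9]], turn=[-0.04,-0.08,-0.12,-0.13], fingers=[0,0,0,0])

```text
clock: 10.8
eef_pos: [488.0, 156.0, 107.5]
tool_rot: [-3.141, 0.004, -2.616]
force: [-1.4, -0.5, 10.3]
width: 12.9
```

```bash
python3 st.py; python3 capz.py w9|tail -2
```

```text
{'clock': 10.8, 'eef_pos': [488.0, 156.007, 107.505], 'tool_rot': [-3.141, 0.004, -2.616], 'force': [-1.389, -0.495, 10.28], 'torque': [-0.226, 0.445, -0.05], 'width': 12.943} J7 1.544
tool-frame force [  1.41   0.26 -10.28] torque [-0.028  0.498  0.05 ]
to axis (486.9,156.4) in tool [ 0.75  0.89 -0.  ]
bar top near end 132.36703801176847 943
disc 102.20516112747461 3408 eef z 107.4985829439918
```

Call:
play_rows(slide=[[0.3,0,0.9],[0.4,0,0.9],[0.4,0,0.9],[0.4,0,0.9]], turn=[-0.04,-0.08,-0.1,-0.1], fingers=[0,0,0,0])

```text
clock: 11.35
eef_pos: [488.2, 156.3, 107.6]
tool_rot: [-3.141, 0.005, -2.516]
force: [-1.9, -0.2, 10.7]
width: 12.9
```

```bash
python3 st.py
```

```text
{'clock': 11.35, 'eef_pos': [488.159, 156.253, 107.569], 'tool_rot': [-3.141, 0.005, -2.516], 'force': [-1.93, -0.229, 10.709], 'torque': [-0.174, 0.379, -0.028], 'width': 12.949} J7 1.613
tool-frame force [  1.64   0.93 -10.72] torque [-0.081  0.41   0.028]
to axis (486.9,156.4) in tool [ 0.93  0.86 -0.01]
```

Call:
play_rows(slide=[[0.3,0,0.8],[0.3,0,0.8],[0.3,0,0.8]], turn=[-0.02,-0.04,-0.04], fingers=[0,0,0])

```text
clock: 11.72
eef_pos: [488.2, 156.4, 107.7]
tool_rot: [-3.14, 0.006, -2.476]
force: [-1.5, -1.5, 10.8]
width: 13.3
```

```bash
python3 st.py
```

```text
{'clock': 11.725, 'eef_pos': [488.175, 156.372, 107.662], 'tool_rot': [-3.14, 0.006, -2.476], 'force': [-1.526, -1.505, 10.797], 'torque': [-0.241, 0.476, -0.011], 'width': 13.313} J7 1.64
tool-frame force [  2.07  -0.26 -10.81] torque [-0.105  0.523  0.011]
to axis (486.9,156.4) in tool [ 0.99  0.81 -0.01]
```

Call:
play_rows(slide=[[0,0,-1],[0,0,-2.5],[0,0,-4],[0,0,-5.5],[0,0,-6]], turn=[0,0,0,0,0], fingers=[0,0,0,0,0])

```text
clock: 12.35
eef_pos: [488.1, 156.3, 113.7]
tool_rot: [-3.14, 0.006, -2.475]
force: [-0.0, -1.3, 1.8]
width: 13.0
```

```bash
python3 st.py
```

```text
{'clock': 12.35, 'eef_pos': [488.088, 156.318, 113.693], 'tool_rot': [-3.14, 0.006, -2.475], 'force': [-0.012, -1.289, 1.841], 'torque': [-0.189, 0.11, -0.019], 'width': 12.965} J7 1.644
tool-frame force [ 0.8  -1.01 -1.84] torque [0.081 0.203 0.019]
to axis (486.9,156.4) in tool [ 0.88  0.8  -0.01]
```

Call:
play_rows(slide=[[0,0,-1],[0,0,-2],[0,0,-3],[0,0,-3.5],[0,0,-3.5]], turn=[0,0,0,0,0], fingers=[0,0,0,0,0])

```text
clock: 12.98
eef_pos: [488.0, 156.3, 117.1]
tool_rot: [-3.14, 0.006, -2.475]
force: [0.4, -1.0, -1.7]
width: 12.9
```

```bash
python3 st.py; python3 capz.py w10|tail -2
```

```text
{'clock': 12.975, 'eef_pos': [488.028, 156.253, 117.08], 'tool_rot': [-3.14, 0.006, -2.475], 'force': [0.379, -1.026, -1.716], 'torque': [-0.139, -0.137, 0.02], 'width': 12.943} J7 1.646
tool-frame force [ 0.35 -1.04  1.72] torque [ 0.194 -0.022 -0.021]
to axis (486.9,156.4) in tool [ 0.8   0.81 -0.01]
bar top near end 141.98167034638823 943
disc 111.28993751949267 2376 eef z 117.0966912101011
```

It has sprung up 4 mm and the force has changed sign to about the cap's weight. I'll lift it straight out.

Call:
play_rows(slide=[[0,0,-2],[0,0,-4],[0,0,-6],[0,0,-8],[0,0,-10]], turn=[0,0,0,0,0], fingers=[0,0,0,0,0])

```text
clock: 13.65
eef_pos: [487.8, 156.5, 127.3]
tool_rot: [-3.14, 0.006, -2.475]
force: [0.9, 0.4, -1.4]
width: 12.7
```

```bash
python3 st.py
```

```text
{'clock': 13.65, 'eef_pos': [487.835, 156.471, 127.275], 'tool_rot': [-3.14, 0.006, -2.475], 'force': [0.866, 0.396, -1.358], 'torque': [0.0, -0.017, -0.001], 'width': 12.656} J7 1.652
tool-frame force [-0.92 -0.22  1.36] torque [ 0.01  -0.014  0.001]
to axis (486.9,156.4) in tool [ 0.78  0.52 -0.01]
```

Call:
play_rows(slide=[[0,0,-4],[0,0,-9],[0,0,-16],[0,0,-28],[0,0,-40]], turn=[0,0,0,0,0], fingers=[0,0,0,0,0])

```text
clock: 14.28
eef_pos: [487.7, 156.5, 168.3]
tool_rot: [-3.14, 0.006, -2.475]
force: [-1.1, 0.8, -3.0]
width: 13.0
```

```bash
python3 st.py; python3 - <<'E'
from h import *
snap('side','side1'); snap('wrist','w11')
z=np.load('pics/side1.npz'); im=z['im'];d=z['d'];p={k:z[k] for k in z.files}
cv2.imwrite('pics/s1c.png',cv2.resize(im[150:310,240:440],None,fx=3.7,fy=3.7,interpolation=cv2.INTER_CUBIC))
E
```

```text
{'clock': 14.275, 'eef_pos': [487.746, 156.472, 168.273], 'tool_rot': [-3.14, 0.006, -2.475], 'force': [-1.094, 0.772, -3.004], 'torque': [-0.018, -0.013, 0.002], 'width': 13.021} J7 1.676
tool-frame force [0.4  1.29 3.  ] torque [ 0.022  0.001 -0.002]
to axis (486.9,156.4) in tool [ 0.71  0.47 -0.01]
```

View pics/s1c.png

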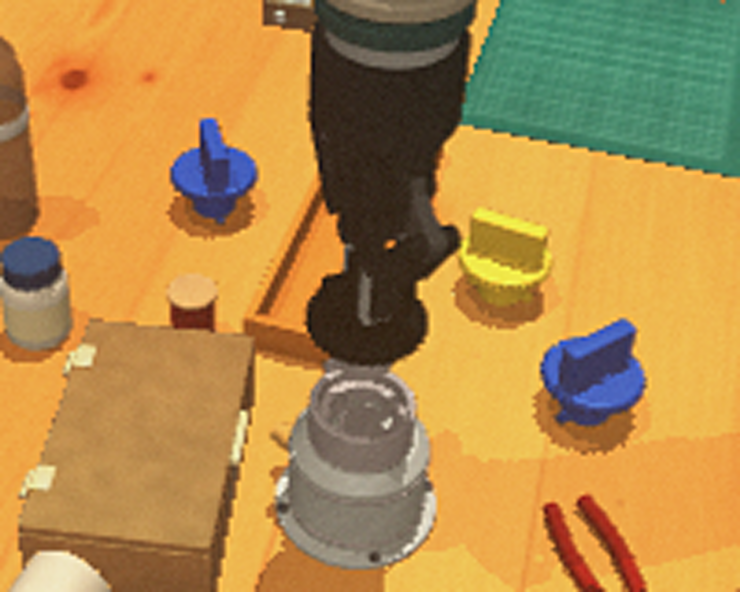

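View pics/w11.png

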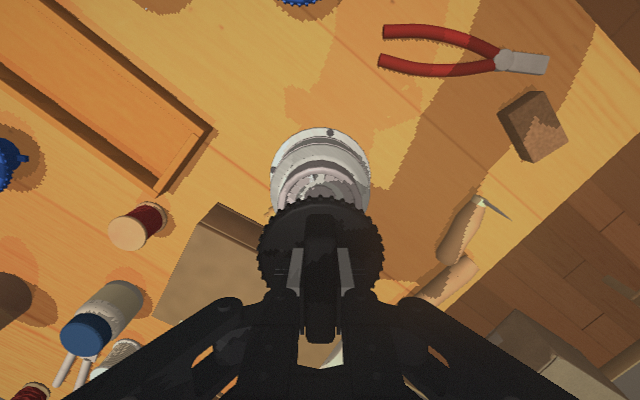

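The cap is off: the neck is open at side crop (362,410) and the cap is held. Next I'll measure the tray from the early, unobstructed pictures.

```bash
python3 - <<'E'
from h import *
for f in ['side0','wrist1']:
    z=np.load(f'pics/{f}.npz'); im=z['im'];d=z['d'];p={k:z[k] for k in z.files}
    v,u=np.mgrid[0:400,0:640]; v=v.ravel();u=u.ravel()
    P=np.array([atdepth(p,a,b,d[b,a]) for a,b in zip(u,v)])
    box=(d[v,u]>0)&(abs(P[:,0]-545)<65)&(P[:,1]>-232)&(P[:,1]<72)
    q=box&(P[:,2]>20)&(P[:,2]<34)
    m=np.zeros((400,640),np.uint8); m[v[q],u[q]]=1
    n,l,s,_=cv2.connectedComponentsWithStats(m,connectivity=8)
    k=1+np.argmax(s[1:,4]); Q=P[(l[v,u]==k)]
    if f=='wrist1': Q=P[q&(P[:,0]<605)]
    print(f,len(Q),cv2.minAreaRect(Q[:,:2].astype(np.float32)),Q.min(0).round(),Q.max(0).round())
    fl=(d[v,u]>0)&(abs(P[:,0]-545)<15)&(abs(P[:,1]+80)<40); print('floor z',np.median(P[fl][:,2]))
    hsv=cv2.cvtColor(im,cv2.COLOR_BGR2HSV)[v,u]
    bl=(d[v,u]>0)&(hsv[:,0]>105)&(hsv[:,0]<130)&(hsv[:,1]>150)&(P[:,2]>25)&(P[:,1]<60)&(P[:,0]>480)
    if bl.sum(): print('blue',bl.sum(),P[bl].min(0).round(),P[bl].max(0).round())
E
```

```text
side0 568 ((547.8026123046875, -91.29228210449219), (272.1500244140625, 82.82518005371094), 87.61595916748047) [ 502. -228.   20.] [594.  44.  32.]
floor z 4.422335324203516
blue 162 [ 630. -135.   34.] [693. -72.  70.]
wrist1 2144 ((547.5074462890625, -89.64767456054688), (269.2617492675781, 83.75908660888672), 87.46918487548828) [ 500. -226.   20.] [595.  46.  30.]
floor z 3.248880398994089
blue 397 [ 542. -411.   28.] [692. -70.  68.]
```

Call:
play_rows(slide=[[10,-23,0],[28,-63,0],[46,-104,0],[64,-145,0],[78,-176,0]], turn=[0,0,0,0,0], fingers=[0,0,0,0,0])

```text
clock: 15.0
eef_pos: [536.3, -32.1, 168.6]
tool_rot: [-3.139, 0.008, -2.477]
force: [0.2, 0.3, -1.6]
width: 13.0
```

```bash
sed -i 's/486.9,156.4/548,-80/g' st.py; python3 st.py
```

```text
{'clock': 15.0, 'eef_pos': [536.339, -32.135, 168.613], 'tool_rot': [-3.139, 0.008, -2.477], 'force': [0.206, 0.308, -1.608], 'torque': [-0.043, -0.029, -0.011], 'width': 13.037} J7 2.042
tool-frame force [-0.34  0.12  1.61] torque [0.052 0.004 0.01 ]
to axis (548,-80) in tool [ 20.33 -44.87  -0.05]
```

Call:
play_rows(slide=[[12,-25,0],[20,-44,10],[20.3,-44.9,40],[20.3,-44.9,65],[20.3,-44.9,75]], turn=[0,0,0,0,0], fingers=[0,0,0,0,0])

```text
clock: 15.62
eef_pos: [547.4, -79.2, 91.6]
tool_rot: [-3.141, 0.006, -2.476]
force: [0.5, 0.2, -0.0]
width: 12.9
```

```bash
python3 st.py; python3 -c "
from h import *
snap('wrist','w12')
im,d,p=snap('side','side2');cv2.imwrite('pics/s2c.png',cv2.resize(im[130:280,260:440],None,fx=4,fy=4,interpolation=cv2.INTER_CUBIC))"
```

```text
{'clock': 15.625, 'eef_pos': [547.431, -79.173, 91.639], 'tool_rot': [-3.141, 0.006, -2.476], 'force': [0.47, 0.2, -0.028], 'torque': [-0.018, 0.039, -0.044], 'width': 12.93} J7 2.089
tool-frame force [-0.49 -0.13  0.03] torque [-0.01   0.041  0.044]
to axis (548,-80) in tool [ 0.06 -1.   -0.  ]
```

View pics/w12.png

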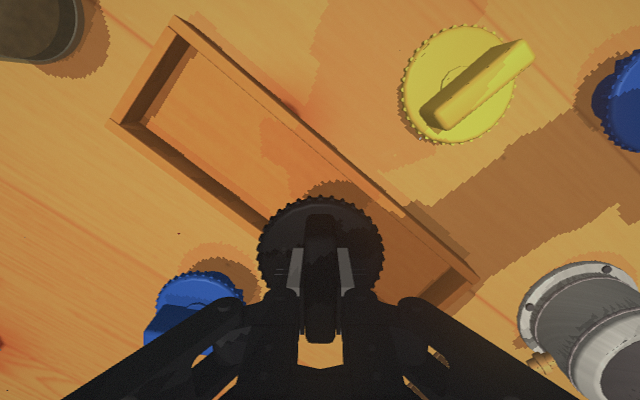

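View pics/s2c.png

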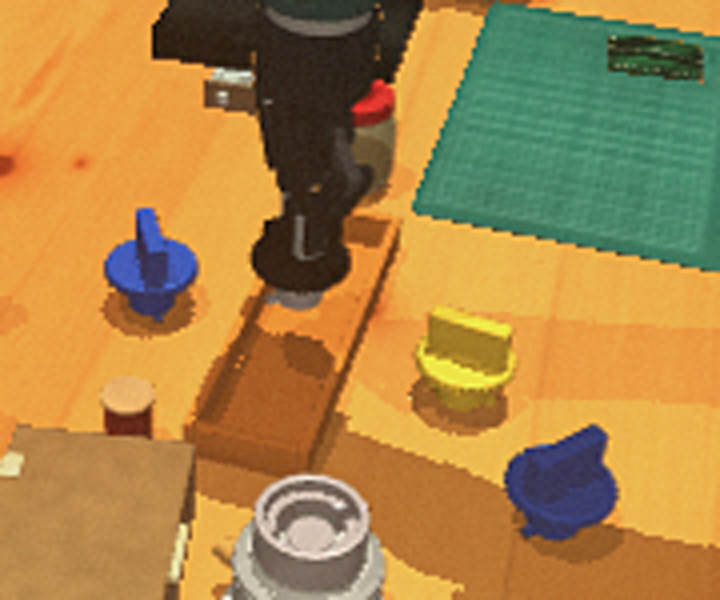

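Call:
play_rows(slide=[[0,-0.8,10],[0,-0.8,22],[0,-0.8,34],[0,-0.8,41],[0,-0.8,42.5]], turn=[0,0,0,0,0], fingers=[0,0,0,0,0])

```text
clock: 16.35
eef_pos: [548.3, -79.6, 49.3]
tool_rot: [-3.141, 0.006, -2.476]
force: [0.1, -0.5, -1.1]
width: 12.5
```

```bash
python3 st.py
```

```text
{'clock': 16.35, 'eef_pos': [548.325, -79.601, 49.277], 'tool_rot': [-3.141, 0.006, -2.476], 'force': [0.102, -0.526, -1.081], 'torque': [0.016, -0.01, -0.003], 'width': 12.504} J7 2.069
tool-frame force [ 0.25 -0.48  1.08] torque [-0.007 -0.018  0.004]
to axis (548,-80) in tool [ 0.5  -0.11 -0.  ]
```

Call:
play_rows(slide=[[0,0,1],[0,0,2],[0,0,3],[0,0,4],[0,0,4.3]], turn=[0,0,0,0,0], fingers=[0,0,0,0,0])

```text
clock: 16.98
eef_pos: [548.3, -79.6, 45.0]
tool_rot: [-3.141, 0.006, -2.476]
force: [0.7, -0.1, -1.2]
width: 12.6
```

```bash
python3 st.py
```

```text
{'clock': 16.975, 'eef_pos': [548.33, -79.589, 44.965], 'tool_rot': [-3.141, 0.006, -2.476], 'force': [0.75, -0.07, -1.234], 'torque': [-0.042, 0.034, 0.02], 'width': 12.596} J7 2.067
tool-frame force [-0.54 -0.52  1.24] torque [ 0.012  0.052 -0.02 ]
to axis (548,-80) in tool [ 0.51 -0.12 -0.  ]
```

Call:
play_rows(slide=[[0,0,0.4],[0,0,0.8],[0,0,1.2]], turn=[0,0,0], fingers=[0,0,0])

```text
clock: 17.35
eef_pos: [548.5, -79.5, 44.1]
tool_rot: [-3.141, 0.006, -2.476]
force: [-0.7, -0.2, 6.7]
width: 12.9
```

```bash
python3 st.py
```

```text
{'clock': 17.35, 'eef_pos': [548.462, -79.528, 44.143], 'tool_rot': [-3.141, 0.006, -2.476], 'force': [-0.679, -0.21, 6.679], 'torque': [0.009, 0.397, -0.021], 'width': 12.939} J7 2.066
tool-frame force [ 0.62  0.25 -6.68] torque [-0.252  0.307  0.022]
to axis (548,-80) in tool [ 0.66 -0.09 -0.  ]
```

Call:
play_rows(slide=[[0,0,0],[0,0,0],[0,0,0],[0,0,0],[0,0,0]], turn=[0,0,0,0,0], fingers=[0.14,0.17,0.22,0.3,0.4])

```text
clock: 17.98
eef_pos: [548.5, -79.5, 44.1]
tool_rot: [-3.141, 0.006, -2.476]
force: [0.5, -0.2, 0.1]
width: 34.0
```

```bash
python3 st.py; python3 -c "
from h import *
snap('wrist','w13')"
```

```text
{'clock': 17.975, 'eef_pos': [548.501, -79.547, 44.122], 'tool_rot': [-3.141, 0.006, -2.476], 'force': [0.522, -0.196, 0.122], 'torque': [0.001, -0.002, 0.103], 'width': 33.978} J7 2.066
tool-frame force [-0.29 -0.48 -0.12] torque [-0.    -0.003 -0.103]
to axis (548,-80) in tool [ 0.67 -0.05 -0.  ]
```

View pics/w13.png

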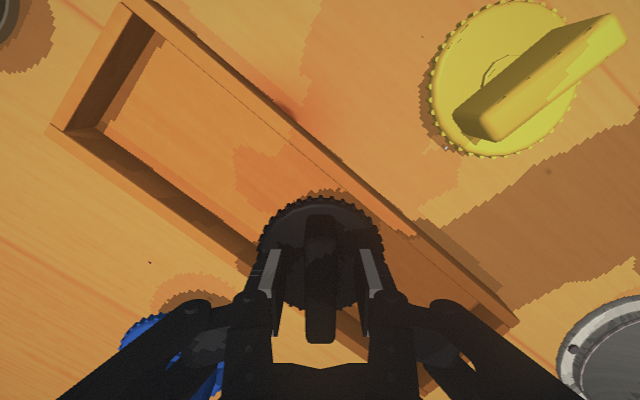

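Call:
play_rows(slide=[[0,0,-8],[0,0,-25],[0,0,-60],[0,0,-105],[0,0,-150]], turn=[0,0,0,0,0], fingers=[0.4,0.4,0.4,0.4,0.4])

```text
clock: 18.65
eef_pos: [547.6, -80.1, 196.8]
tool_rot: [-3.14, 0.007, -2.476]
force: [0.7, -0.9, 1.2]
width: 34.2
```

Call:
play_rows(slide=[[0,0,-30],[0,0,-60],[0,0,-60]], turn=[0,0,0], fingers=[0.4,0.4,0.4])

```text
clock: 19.02
eef_pos: [548.8, -80.3, 260.4]
tool_rot: [-3.136, 0.012, -2.476]
force: [-0.7, 0.0, -0.6]
width: 34.1
```

```bash
python3 st.py; python3 - <<'E'
from h import *
im,d,p=snap('wrist','w14')
v,u=np.mgrid[0:400,0:640]; v=v.ravel();u=u.ravel()
P=np.array([atdepth(p,a,b,d[b,a]) for a,b in zip(u,v)])
near=(d[v,u]>0)&(np.hypot(P[:,0]-548,P[:,1]+80)<42)&(im[v,u].max(1)<100)
b=P[near&(P[:,2]>58)&(P[:,2]<80)]; q=P[near&(P[:,2]>34)&(P[:,2]<45)]
print('bar z',np.median(b[:,2]),cv2.minAreaRect(b[:,:2].astype(np.float32)))
print('disc z',np.median(q[:,2]),cv2.minEnclosingCircle(q[:,:2].astype(np.float32)))
A=np.c_[q[:,:2]-q[:,:2].mean(0),np.ones(len(q))]; print('disc slope',np.linalg.lstsq(A,q[:,2],rcond=None)[0])
t=(d[v,u]>0)&(abs(P[:,0]-547)<60)&(abs(P[:,1]+90)<145)&(P[:,2]>20)&(P[:,2]<30.5); print('tray',cv2.minAreaRect(P[t][:,:2].astype(np.float32)))
im,d,p=snap('side','side3');cv2.imwrite('pics/s3c.png',cv2.resize(im[130:360,200:440],None,fx=3.2,fy=2.6,interpolation=cv2.INTER_CUBIC))
E
```

```text
{'clock': 19.025, 'eef_pos': [548.779, -80.305, 260.428], 'tool_rot': [-3.136, 0.012, -2.476], 'force': [-0.666, 0.008, -0.605], 'torque': [-0.017, -0.016, -0.044], 'width': 34.108} J7 2.173
tool-frame force [0.53 0.42 0.6 ] torque [ 0.024 -0.002  0.044]
to axis (548,-80) in tool [ 0.42  0.72 -0.01]
bar z 68.7001625149143 ((549.19140625, -78.52639770507812), (52.749794006347656, 13.97651481628418), 37.88508605957031)
disc z 38.882088828134414 ((549.7218017578125, -77.70634460449219), 34.049381256103516)
disc slope [9.44948578e-03 2.31658687e-03 3.88682964e+01]
tray ((548.427490234375, -89.65457153320312), (267.89666748046875, 83.36978912353516), 87.51466369628906)
```

View pics/w14.png

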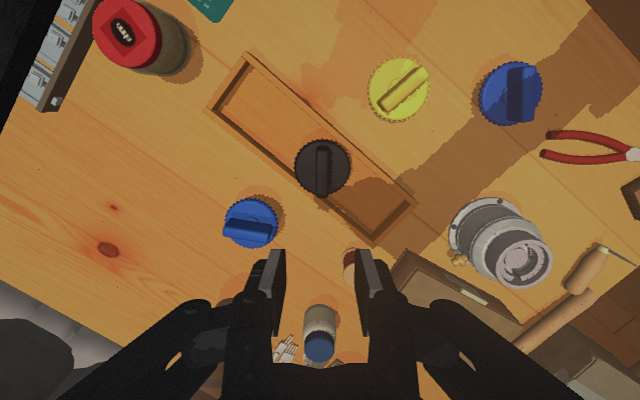

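View pics/s3c.png

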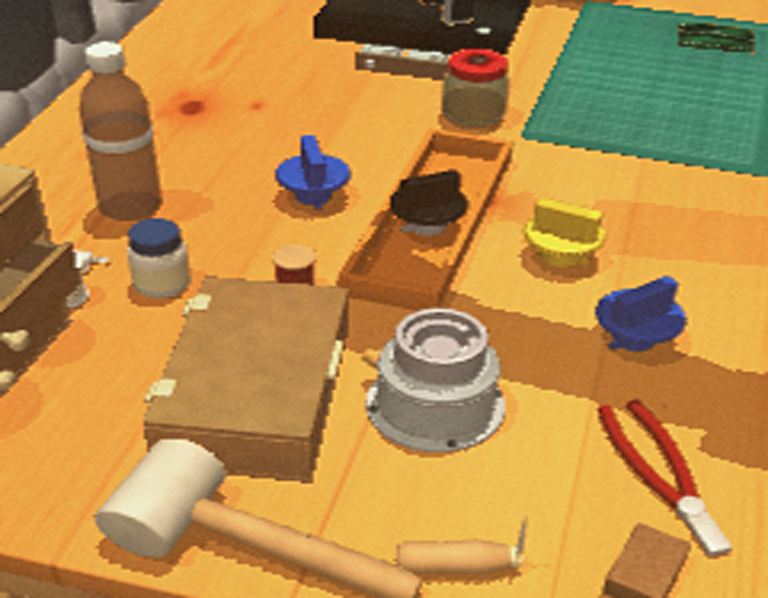

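The cap stands upright in the tray at wrist pixel (322,168). Its disc is at z = 39 and bar top at 69, as expected. The tray has not moved, and everything else is in place. I'll let the arm settle and then hand in.

Call:
play_rows(slide=[[0,0,0],[0,0,0]], turn=[0,0], fingers=[0.4,0.4])

```text
clock: 19.38
eef_pos: [546.3, -80.2, 256.5]
tool_rot: [-3.141, 0.006, -2.476]
force: [0.5, -0.2, 0.1]
width: 34.3
```

```bash
python3 st.py; python3 -c "
from h import *
print(ctrl.finish_job())"
```

```text
{'clock': 19.375, 'eef_pos': [546.336, -80.24, 256.523], 'tool_rot': [-3.141, 0.006, -2.476], 'force': [0.513, -0.169, 0.052], 'torque': [-0.022, -0.011, 0.042], 'width': 34.257} J7 2.172
tool-frame force [-0.3  -0.45 -0.05] torque [ 0.024  0.005 -0.042]
to axis (548,-80) in tool [-1.46 -0.84  0.01]
the job is handed in; nothing more can be done
None
```

The black cap is off the dye pot and standing plug down on the tray's floor; I handed the job in at 19.4 s.

- **Unlocking:** I turned the cap about 0.6 rad anticlockwise until the torque jumped to 0.32 Nm at the first stop, and backed off 0.03 rad. I then pressed it about 5.2 mm down (10 to 11 N) and turned on about 0.48 rad with little torque. It sprang up 4 mm and lifted straight out.
- **Placing:** I set it down at a peak reading of about 7 N and released it.
- **Last checks:** The disc was measured at z = 39 mm and the bar top at 69 mm, as expected for a plug on the floor. The disc's tilt was about 0.01 rad. The tray had moved by no more than the measuring error (about 1 mm). The bystanders looked unmoved in the last pictures, and the gripper was well clear.
- **Slightly off:** The 0.32 Nm peak at the first stop was just over the 0.3 Nm named as safe, and I relieved it at once. The pressing force read a little below the expected 12 to 13 N, but the measured depth was right.

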